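# Counting scale: count, then print the ticket

### The job

A tub of used sockets sits on the counting scale at the shop counter. Press the round key fully down to count them and let it spring back up, then press the long bar key fully down to print the price ticket and let it spring back too. Press one key at a time, do not press the square key, and do not shift the tub.

Things in the scene. Friction and masses are not known exactly. Their poses are not given: they have to be found in the camera images.
- round_key: The count key: round, 34 mm across. One of three keys in a row, 95 mm apart, on the robot's side of a white counting scale, in any order. White plastic with a black rim. Origin: centre of its flat top, at rest 74 mm above the counter (14 mm above the casing); x towards the pan, y along the row, z up. It goes down 6 mm on a spring (1.5 N to start, 5 N at the bottom) and springs back.
- bar_key: The print key: a long bar, 34 mm (x) by 70 mm (y), in the same row. White plastic with a black rim. Origin: centre of its flat top, at rest 74 mm above the counter (14 mm above the casing); x towards the pan, y along the row, z up. It goes down 6 mm on a spring (1.5 N to start, 5 N at the bottom) and springs back.
- square_key: The clear key, not to be pressed: square, 34 mm by 34 mm, in the same row. White plastic with a black rim. Origin: centre of its flat top, at rest 74 mm above the counter (14 mm above the casing); x towards the pan, y along the row, z up. It goes down 6 mm on a spring (1.5 N to start, 5 N at the bottom) and springs back.
- tub: Clear open tub of sockets, 130 (x) by 200 (y) by 60 mm high (sockets up to 75 mm), about 1 kg, standing loose on the scale's steel pan (80 mm above the counter) beyond the keys; its near wall is about 100 mm from the line of the key centres. Origin: centre of its underside. Between keys and tub lie a flat readout and a paper ticket standing up to 90 mm above the counter, which may be touched.

How it is judged:
By the outcome, as a careful person would: the job done as asked, in the order asked, and still so for the second after the job is handed in, with the robot touching nothing.
It also fails if it takes over 32 s, if anything falls off the work surface, if the arm or the gripper's body presses on something with over 40 N, if the wrist force passes 120 N, or if a joint passes its speed limit or range.

### The arm

A 6-joint arm with a two-finger parallel gripper is mounted at the origin on the work surface. World frame = base frame: x ahead of the robot, y to its left, z up, the work surface at z = 0. Lengths are in m, angles in rad, forces in N, time in s.
With the tool pointing down it reaches from about 0.275 to 0.825 m from the base axis. Payload 4.9 kg.
Tool frame: the origin (TCP) lies on the mounting face of the last link; the fingertips stand 173 mm ahead of it and the grasp point (between the pads) lies 155 mm ahead of it (robot.tcp_to_tips is the distance from the TCP to the fingertips, in m); z points along the fingers, y is the direction in which the jaws open and shut (so a half turn about z gives the same grasp; the last joint's range is limited). The gripper opens to 85 mm and grips with 20 to 120 N. Pads are 22 mm wide; open, the fingers measure 114 mm over their backs; the gripper's body (76 mm by 85 mm) begins 54 mm behind the grasp point. The pads swing forward as they close: fully open they stand 13 mm farther back than shut.
Start: joints at [-0.134, 0.326, -0.193, 1.052, 0, 1.437], TCP at [0.55, 0, 0.405] pointing down, gripper open.
Joint ranges: [-2.65, 2.65], [-0.97, 1.79], [-1.3, 1.35], [-1.93, 2.1], [-1.47, 1.37], [-3.14, 3.14]. Speed limits (rad/s): [2.57, 2.57, 3.14, 3.14, 3.14, 3.14].

### API

Orientations are given as a rotation vector (axis times angle).
In Python, from rig import robot gives the robot as it stands.
- The arm moves only by the tool arm_command, never from a script. Its argument "rows" is a list of rows, each an object with "linear": the shift along the tool's x, y, z each as a share of 30 mm, from -1 to 1, a list of three; "dr": the turn, a rotation vector about the tool's x, y, z each as a share of 60 degrees, from -1 to 1, a list of three; "claw": the opening, from 0 (shut) to 1 (fully open). In form: [{"linear": [tx, ty, tz], "dr": [ax, ay, az], "claw": claw}, ...]. A call has exactly 5 rows; each row shifts and turns the commanded pose from where the row before left it, along the tool's axes as they then stand; what a row does not reach is not made up. A row lasts 1/10 s, in which the tool goes at most 50 mm and 8.59 degrees, less where a joint would pass 70% of its speed; a pose out of reach is approached as far as the arm can. A call with a number of a shift or a turn outside -1 to 1 is refused whole. A call with a gripper value outside its range is refused whole. The fingers move at their own pace and stop on an object; the grip force is fixed at half the most. Time passes only in rows, so rows that do not move let the fingers close, or fill a call up. It gives the time, the measured TCP pose, the force and the opening at its end, in the units of the state.
- robot.observe(): the state, without advancing time (a new reading comes with each control period).
- robot.read_camera(name): name is "scene" or "side" or "wrist"; returns a dict with "image" (420x560x3 uint8, red, green, blue), "range_z" (420x560 float32, m along the optical axis (not along the pixel's ray), 0 where there is no reading), "K" (3x3 intrinsics, pixels), "dist" ([k1, k2, p1, p2, k3] as OpenCV has them; the pictures are not rectified), "pose" (4x4, takes a point from camera to world coordinates); the wrist camera has in their place "T_tool_cam" (4x4, takes a point from camera to tool coordinates, whose origin is the TCP and whose axes are the flange's). Camera axes: x right, y down, z forward; pixel columns grow to the right and rows downward; lengths in m; the calibration is good to about 2 mm. A picture is of the moment at which its call begins: read the wrist's pose just before it.
- robot.close_job(): hands the job in, once; it reports no verdict.
The state is a dict: "time_s": time; "q": joint angles; "dq": joint speeds; "tau": joint torques, N m; "tool_pos": TCP position; "tcp_rot": TCP orientation; "wrist_force": force on the tool from outside, world axes, zero at the start; "wrist_torque": the same for the moment, N m; "gripper_width": finger opening in m.
Only numpy, scipy, OpenCV 4.12 (cv2) and the standard library are available. Lean on these libraries where they do the work, as an engineer would, in place of code of your own. Each camera call takes 0.05 s, during which the arm holds its last target. There are 200 camera calls.

## Working session

There is one attempt and no reset: what is moved stays moved. The work goes in short steps, Python scripts to look and compute and a tool call to move; the robot and the scene stay as the last step left them, time stands still between calls to the robot, and variables do not carry over. Pictures are saved under pics/ and viewed, about 8 in all and at most 12, crops included, and the job is handed in when it is done.

Besides the shell and the picture viewer there is one more tool, called after "Emit:" by a JSON object that holds its "fn" and its "kwargs", one argument or row to a line. arm_command: Moves the arm, as the interface text tells. Shift numbers are shares of 30 mm and turn numbers shares of 60 degrees, none past 1 either way. Its arguments: {"type":"object","properties":{"rows":{"type":"array","items":{"type":"object","properties":{"linear":{"type":"array","items":{"type":"number","minimum":-1,"maximum":1}},"dr":{"type":"array","items":{"type":"number","minimum":-1,"maximum":1}},"claw":{"type":"number"}}}}},"required":["rows"]}

```bash
mkdir -p pics && cat > h.py <<'E'
import numpy as np, cv2
from scipy.spatial.transform import Rotation as R
from rig import robot
def grab(n):
    s=robot.observe(); c=robot.read_camera(n)
    if n=="wrist":
        T=np.eye(4);T[:3,:3]=R.from_rotvec(s["tcp_rot"]).as_matrix();T[:3,3]=s["tool_pos"]
        c["pose"]=T@np.array(c["T_tool_cam"])
    return c
def cast(c,uv,z):
    p=cv2.undistortPoints(np.array(uv,float).reshape(-1,1,2),np.array(c["K"]),np.array(c["dist"])).reshape(-1,2)
    d=np.c_[p,np.ones(len(p))]@np.array(c["pose"])[:3,:3].T; o=np.array(c["pose"])[:3,3]
    return o+d*((z-o[2])/d[:,2])[:,None]
def depthpt(c,uv):
    uv=np.array(uv,float).reshape(-1,2)
    p=cv2.undistortPoints(uv.reshape(-1,1,2),np.array(c["K"]),np.array(c["dist"])).reshape(-1,2)
    z=np.array([c["range_z"][int(v),int(u)] for u,v in uv])
    return np.c_[p*z[:,None],z]@np.array(c["pose"])[:3,:3].T+np.array(c["pose"])[:3,3]
E
python3 - <<'E'
from h import *
s=robot.observe();print({k:np.round(v,3) for k,v in s.items()}, robot.tcp_to_tips)
for n in("scene","wrist"):
    c=grab(n);cv2.imwrite(f"pics/{n}0.png",c["image"][:,:,::-1]);print(n,np.round(c["pose"],3).tolist())
E
```

```text
{'time_s': np.float64(0.0), 'q': array([-0.134,  0.327, -0.194,  1.052,  0.   ,  1.437]), 'dq': array([ 0.001,  0.   ,  0.   , -0.002,  0.001, -0.001]), 'tau': array([-1.0000e-03, -4.4340e+01,  2.6244e+01,  1.6000e-02, -0.0000e+00,
       -0.0000e+00]), 'tool_pos': array([0.55 , 0.   , 0.404]), 'tcp_rot': array([-2.22e+00, -2.22e+00,  2.00e-03]), 'wrist_force': array([ 0.485, -0.307,  0.269]), 'wrist_torque': array([-0.042,  0.007,  0.037]), 'gripper_width': np.float64(0.085)} 0.1734
scene [[0.463, 0.662, -0.589, 1.03], [0.886, -0.36, 0.292, -0.164], [-0.019, -0.657, -0.754, 0.668], [0.0, 0.0, 0.0, 1.0]]
wrist [[1.0, 0.002, -0.003, 0.55], [0.001, -0.959, -0.284, 0.073], [-0.003, 0.284, -0.959, 0.373], [0.0, 0.0, 0.0, 1.0]]
```

View pics/scene0.png

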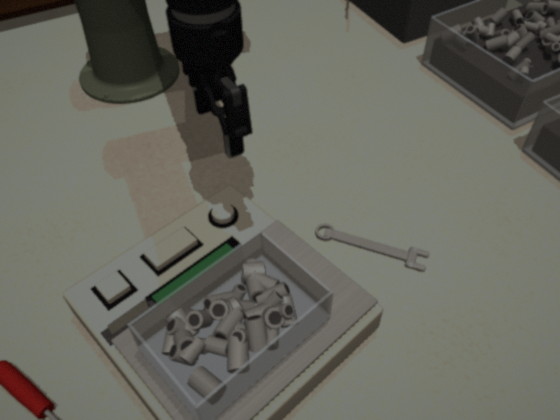

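View pics/wrist0.png

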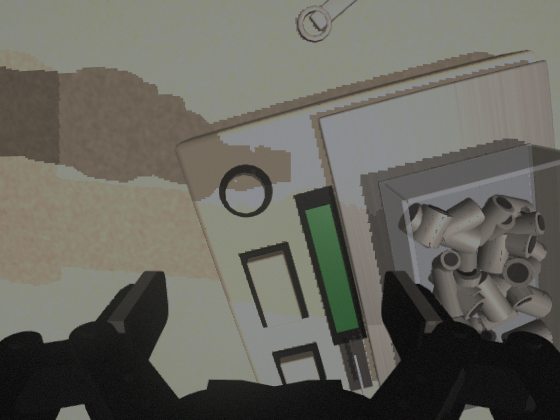

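The scene view shows round (222,214), bar (172,248) and square (114,288). The wrist view shows round (245,190), bar (277,285) and square (300,365). Next I measure the key tops in both views.

```bash
python3 - <<'E'
from h import *
seeds={"scene":{"round":(222,212),"bar":(170,247),"sq":(114,287)},"wrist":{"round":(245,190),"bar":(274,285),"sq":(298,370)}}
for n in("scene","wrist"):
    c=grab(n);g=cv2.cvtColor(c["image"],cv2.COLOR_RGB2GRAY)
    for th in (60,):
        bright=(g>th).astype(np.uint8)
        num,lab,st,cen=cv2.connectedComponentsWithStats(bright,connectivity=4)
        for k,uv in seeds[n].items():
            l=lab[uv[1],uv[0]]
            print(n,k,"g",g[uv[1],uv[0]],"area",st[l][4],"bbox",st[l][:4],"cen",cen[l].round(1),"depth pt",depthpt(c,[uv]).round(4)[0])
            if l and st[l][4]<8000:
                cnt=max(cv2.findContours((lab==l).astype(np.uint8),0,2)[0],key=len)[:,0].astype(float)
                P=cast(c,cnt,.074)[:,:2].astype(np.float32)
                r=cv2.minAreaRect(P*1000);print("   rect",np.round(r[0],1),np.round(r[1],1),round(r[2],1),"circ",cv2.minEnclosingCircle(P*1000)[1])
    # depth profile across round key
E
```

```text
scene round g 127 area 198043 bbox [  0   0 560 420] cen [279.2 231.6] depth pt [ 0.529  -0.0072  0.0751]
scene bar g 122 area 198043 bbox [  0   0 560 420] cen [279.2 231.6] depth pt [ 0.5535 -0.0981  0.0743]
scene sq g 124 area 198043 bbox [  0   0 560 420] cen [279.2 231.6] depth pt [ 0.5818 -0.1868  0.0751]
wrist round g 111 area 1288 bbox [225 173  40  41] cen [244.6 192.9] depth pt [0.5246 0.0009 0.0732]
   rect [524.1  -1.8] [34.3 32.6] 89.6 circ 17.584047317504883
wrist bar g 137 area 178992 bbox [  0   0 560 399] cen [274.6 166.8] depth pt [ 0.5488 -0.0865  0.0743]
wrist sq g 138 area 962 bbox [280 351  40  33] cen [298.9 367.6] depth pt [ 0.5726 -0.1811  0.074 ]
   rect [ 573.2 -179.5] [34.5 36.1] 15.2 circ 23.196231842041016
```

```bash
python3 - <<'E'
from h import *
for n in("scene","side","wrist"):
    c=grab(n); v,u=np.mgrid[:420,:560]
    uv=np.c_[u.ravel(),v.ravel()]; P=depthpt(c,uv).reshape(420,560,3)
    m=((P[...,2]>.068)&(P[...,2]<.0785)&(P[...,0]>.48)&(P[...,0]<.62)).astype(np.uint8)
    m=cv2.morphologyEx(m,cv2.MORPH_OPEN,np.ones((3,3)))
    num,lab,st,cen=cv2.connectedComponentsWithStats(m)
    for i in range(1,num):
        if 150<st[i][4]<20000:
            q=P[lab==i]*1000;r=cv2.minAreaRect(q[:,:2].astype(np.float32))
            print(n,"px",cen[i].round(),"n",st[i][4],"med z",np.median(q[:,2]).round(1),"mean",q.mean(0).round(1),"rect",np.round(r[0],1),np.round(r[1],1),round(r[2],1))
E
```

```text
scene px [516.  92.] n 165 med z 73.2 mean [517.5 581.9  73.2] rect [514.8 581.5] [63.5 22.5] 22.3
scene px [222. 212.] n 330 med z 73.4 mean [527.8  -6.3  73.1] rect [526.4  -5.5] [33.8 32.5] 19.5
scene px [170. 247.] n 1011 med z 73.5 mean [553.2 -97.3  73.4] rect [551.2 -96.7] [36.2 70.1] 15.6
scene px [112. 286.] n 577 med z 73.8 mean [ 578.  -189.2   73.6] rect [ 576. -189.] [35.3 33.6] 15.1
side px [250. 249.] n 254 med z 73.1 mean [522.9  -5.9  72.8] rect [524.1  -4.5] [33.9 31.8] 42.7
side px [294. 278.] n 824 med z 74.0 mean [547.8 -98.1  73.7] rect [549.1 -94.6] [35.3 71.4] 16.0
side px [343. 311.] n 513 med z 73.5 mean [ 572.  -188.    73.2] rect [ 573.4 -186.6] [35.2 34.6] 15.2
wrist px [244. 193.] n 1244 med z 73.7 mean [524.3  -1.6  73.6] rect [524.1  -2.1] [33.  32.9] 62.3
wrist px [274. 289.] n 2630 med z 73.7 mean [549.2 -91.5  73.6] rect [549.2 -93.7] [34.5 70.2] 15.7
wrist px [299. 369.] n 846 med z 73.6 mean [ 574.2 -180.5   73.4] rect [ 574.3 -184.1] [33.9 32.3] 16.3
```

Three views agree within a few mm: round ≈ (525,-4), bar ≈ (550,-95.5), square ≈ (574,-187). The tops sit at about 74 mm, the spacing is 95 mm and the sizes match. I'll shut the claw and move above the round key.

Emit:
{"fn": "arm_command", "kwargs": {
  "rows": [
    {"linear": [-0.13,-0.4,0.5],"dr": [0,0,0],"claw": 0},
    {"linear": [0,-0.43,1],"dr": [0,0,0],"claw": 0},
    {"linear": [0,0,1],"dr": [0,0,0],"claw": 0},
    {"linear": [0,0,1],"dr": [0,0,0],"claw": 0},
    {"linear": [0,0,0.5],"dr": [0,0,0],"claw": 0}
  ]
}}

```text
time_s: 0.85
tool_pos: [0.524, -0.0038, 0.2823]
tcp_rot: [-2.22, -2.22, 0.003]
wrist_force: [0.4, 0.3, -0.5]
gripper_width: 0.0124
```

Emit:
{"fn": "arm_command", "kwargs": {
  "rows": [
    {"linear": [0,0,0.3],"dr": [0,0,0],"claw": 0},
    {"linear": [0,0,0],"dr": [0,0,0],"claw": 0},
    {"linear": [0,0,0],"dr": [0,0,0],"claw": 0},
    {"linear": [0,0,0],"dr": [0,0,0],"claw": 0},
    {"linear": [0,0,0],"dr": [0,0,0],"claw": 0}
  ]
}}

```text
time_s: 1.35
tool_pos: [0.5256, -0.004, 0.2767]
tcp_rot: [2.22, 2.22, 0.002]
wrist_force: [0.1, -0.8, -0.1]
gripper_width: -0.0002
```

```bash
python3 - <<'E'
from h import *
c=grab("side");im=c["image"][:,:,::-1][150:360,180:440];cv2.imwrite("pics/side1.png",cv2.resize(im,None,fx=3,fy=2.8))
s=robot.observe();print(s["time_s"],s["tool_pos"],s["wrist_force"],s["gripper_width"])
E
```

```text
1.4 [ 0.52548662 -0.0039296   0.27652094] [0.79282419 0.60716143 0.56645572] 6.612664118258959e-05
```

View pics/side1.png

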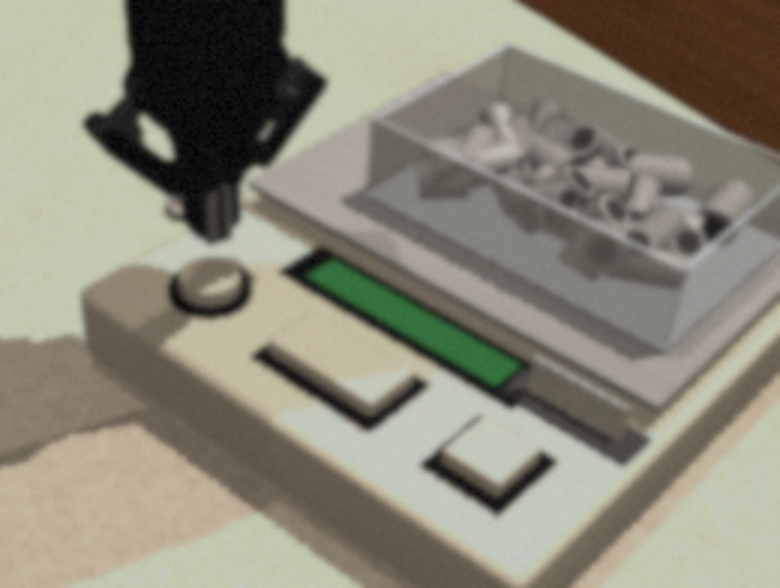

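The crop shows the shut fingertips (212,240) directly above the round key (210,280). The tip is 103 mm up. Descending now.

Emit:
{"fn": "arm_command", "kwargs": {
  "rows": [
    {"linear": [0,0,0.4],"dr": [0,0,0],"claw": 0},
    {"linear": [0,0,0.4],"dr": [0,0,0],"claw": 0},
    {"linear": [0,0,0.2],"dr": [0,0,0],"claw": 0},
    {"linear": [0,0,0.07],"dr": [0,0,0],"claw": 0},
    {"linear": [0,0,0],"dr": [0,0,0],"claw": 0}
  ]
}}

```text
time_s: 1.9
tool_pos: [0.5247, -0.0038, 0.2431]
tcp_rot: [-2.22, -2.22, 0.002]
wrist_force: [-2.6, -0.5, 3.2]
gripper_width: -0.0001
```

Emit:
{"fn": "arm_command", "kwargs": {
  "rows": [
    {"linear": [0,0,0.04],"dr": [0,0,0],"claw": 0},
    {"linear": [0,0,0.03],"dr": [0,0,0],"claw": 0},
    {"linear": [0,0,0.03],"dr": [0,0,0],"claw": 0},
    {"linear": [0,0,0],"dr": [0,0,0],"claw": 0},
    {"linear": [0,0,0],"dr": [0,0,0],"claw": 0}
  ]
}}

```text
time_s: 2.4
tool_pos: [0.5246, -0.0038, 0.2413]
tcp_rot: [-2.221, -2.221, 0.001]
wrist_force: [-5.2, 0.6, 11.2]
gripper_width: -0.0003
```

Emit:
{"fn": "arm_command", "kwargs": {
  "rows": [
    {"linear": [0,0,0.04],"dr": [0,0,0],"claw": 0},
    {"linear": [0,0,0],"dr": [0,0,0],"claw": 0},
    {"linear": [0,0,0],"dr": [0,0,0],"claw": 0},
    {"linear": [0,0,0],"dr": [0,0,0],"claw": 0},
    {"linear": [0,0,0],"dr": [0,0,0],"claw": 0}
  ]
}}

```text
time_s: 2.9
tool_pos: [0.5246, -0.0038, 0.2412]
tcp_rot: [2.221, 2.222, -0.0]
wrist_force: [-8.4, 0.0, 19.6]
gripper_width: 0.0
```

Emit:
{"fn": "arm_command", "kwargs": {
  "rows": [
    {"linear": [0,0,-0.2],"dr": [0,0,0],"claw": 0},
    {"linear": [0,0,-0.3],"dr": [0,0,0],"claw": 0},
    {"linear": [0,0,-0.5],"dr": [0,0,0],"claw": 0},
    {"linear": [0,0,-0.5],"dr": [0,0,0],"claw": 0},
    {"linear": [0,0,0],"dr": [0,0,0],"claw": 0}
  ]
}}

```text
time_s: 3.4
tool_pos: [0.5265, -0.0041, 0.2864]
tcp_rot: [2.219, 2.219, 0.004]
wrist_force: [0.4, 0.5, -0.2]
gripper_width: 0.0002
```

```bash
cat > keys.py <<'E'
from h import *
s=robot.observe();print(s["time_s"],s["tool_pos"].round(4),s["wrist_force"].round(1))
c=grab("side"); v,u=np.mgrid[:420,:560]
P=depthpt(c,np.c_[u.ravel(),v.ravel()]).reshape(420,560,3)
for k,(x,y) in dict(round=(.5245,-.004),bar=(.5495,-.0955),sq=(.574,-.187)).items():
    m=(np.hypot(P[...,0]-x,P[...,1]-y)<.010)&(P[...,2]<.08);print(k,m.sum(),np.median(P[m][:,2]).round(4) if m.any() else None)
m=(P[...,2]>.125)&(P[...,2]<.150)&(P[...,0]>.6)&(P[...,0]<.85)&(abs(P[...,1]+.08)<.2);print("tub top mean",P[m].mean(0).round(4),m.sum())
cv2.imwrite(f"pics/side_{s['time_s']:.2f}.png",cv2.resize(c["image"][150:360,180:440,::-1],None,fx=3,fy=2.8))
E
python3 keys.py
```

```text
3.4 [ 0.5265 -0.0041  0.2864] [ 0.4  0.5 -0.2]
round 77 0.0734
bar 97 0.0746
sq 121 0.0737
tub top mean [ 0.7168 -0.0778  0.1327] 2958
```

The round key bottomed: force rose from 11 to 20 N with no more travel. It has sprung back. Moving to the bar.

Emit:
{"fn": "arm_command", "kwargs": {
  "rows": [
    {"linear": [-0.6,0.16,0],"dr": [0,0,0],"claw": 0},
    {"linear": [-0.9,0.23,0],"dr": [0,0,0],"claw": 0},
    {"linear": [-0.9,0.23,0],"dr": [0,0,0],"claw": 0},
    {"linear": [-0.65,0.18,0],"dr": [0,0,0],"claw": 0},
    {"linear": [0,0,0],"dr": [0,0,0],"claw": 0}
  ]
}}

```text
time_s: 3.95
tool_pos: [0.5497, -0.0976, 0.2835]
tcp_rot: [2.224, 2.217, -0.0]
wrist_force: [-0.9, 0.6, 0.8]
gripper_width: 0.0002
```

Emit:
{"fn": "arm_command", "kwargs": {
  "rows": [
    {"linear": [0,0,0.5],"dr": [0,0,0],"claw": 0},
    {"linear": [0,0,0.4],"dr": [0,0,0],"claw": 0},
    {"linear": [0,0,0.2],"dr": [0,0,0],"claw": 0},
    {"linear": [0,0,0],"dr": [0,0,0],"claw": 0},
    {"linear": [0,0,0],"dr": [0,0,0],"claw": 0}
  ]
}}

```text
time_s: 4.45
tool_pos: [0.5491, -0.095, 0.2513]
tcp_rot: [-2.221, -2.222, 0.0]
wrist_force: [-0.3, -0.5, -0.1]
gripper_width: 0.0003
```

Tip at 77.9 mm, centred on the bar. Pressing.

Emit:
{"fn": "arm_command", "kwargs": {
  "rows": [
    {"linear": [0,0,0.1],"dr": [0,0,0],"claw": 0},
    {"linear": [0,0,0.1],"dr": [0,0,0],"claw": 0},
    {"linear": [0,0,0.1],"dr": [0,0,0],"claw": 0},
    {"linear": [0,0,0.07],"dr": [0,0,0],"claw": 0},
    {"linear": [0,0,0],"dr": [0,0,0],"claw": 0}
  ]
}}

```text
time_s: 4.95
tool_pos: [0.5495, -0.0954, 0.2414]
tcp_rot: [2.22, 2.221, 0.002]
wrist_force: [-1.3, 1.6, 8.3]
gripper_width: -0.0001
```

Emit:
{"fn": "arm_command", "kwargs": {
  "rows": [
    {"linear": [0,0,0.04],"dr": [0,0,0],"claw": 0},
    {"linear": [0,0,0],"dr": [0,0,0],"claw": 0},
    {"linear": [0,0,0],"dr": [0,0,0],"claw": 0},
    {"linear": [0,0,0],"dr": [0,0,0],"claw": 0},
    {"linear": [0,0,0],"dr": [0,0,0],"claw": 0}
  ]
}}

```text
time_s: 5.45
tool_pos: [0.5495, -0.0954, 0.2413]
tcp_rot: [2.22, 2.22, 0.002]
wrist_force: [-4.5, 0.7, 16.8]
gripper_width: -0.0001
```

Bottomed: 17 N with no further travel. Releasing.

Emit:
{"fn": "arm_command", "kwargs": {
  "rows": [
    {"linear": [0,0,-0.2],"dr": [0,0,0],"claw": 0},
    {"linear": [0,0,-0.3],"dr": [0,0,0],"claw": 0},
    {"linear": [0,0,-0.7],"dr": [0,0,0],"claw": 0},
    {"linear": [0,0,-0.9],"dr": [0,0,0],"claw": 0},
    {"linear": [0,0,-0.9],"dr": [0,0,0],"claw": 0}
  ]
}}

```text
time_s: 5.95
tool_pos: [0.5486, -0.0953, 0.3296]
tcp_rot: [-2.221, -2.22, 0.002]
wrist_force: [0.0, -0.6, -0.6]
gripper_width: 0.0001
```

Emit:
{"fn": "arm_command", "kwargs": {
  "rows": [
    {"linear": [0,0,-0.5],"dr": [0,0,0],"claw": 0},
    {"linear": [0,0,0],"dr": [0,0,0],"claw": 0},
    {"linear": [0,0,0],"dr": [0,0,0],"claw": 0},
    {"linear": [0,0,0],"dr": [0,0,0],"claw": 0},
    {"linear": [0,0,0],"dr": [0,0,0],"claw": 0}
  ]
}}

```text
time_s: 6.45
tool_pos: [0.5486, -0.0953, 0.3428]
tcp_rot: [-2.22, -2.22, 0.002]
wrist_force: [-0.0, -0.2, 0.3]
gripper_width: 0.0001
```

```bash
python3 keys.py; cp pics/side_6*.png pics/final.png
```

```text
6.45 [ 0.5486 -0.0953  0.3428] [-0.  -0.2  0.3]
round 76 0.0735
bar 95 0.0744
sq 128 0.0738
tub top mean [ 0.7231 -0.0874  0.1326] 2663
```

View pics/final.png

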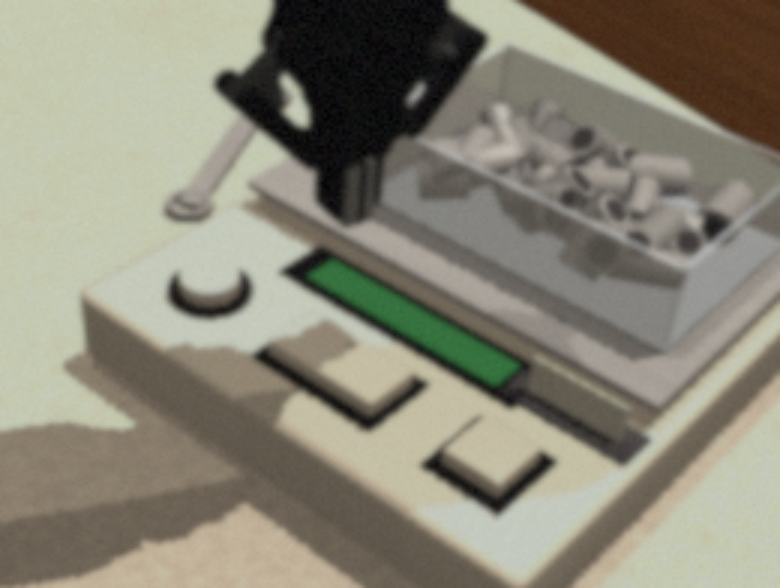

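The crop shows all keys up. The tub's corners (510,48), (690,265) and (665,350) are at the same pixels as before. The shift in the tub's mean comes from the gripper covering part of it.

```bash
python3 -c "from rig import robot;print(robot.close_job())"
```

```text
the job is handed in; nothing more can be done
None
```

I pressed the round key fully down and released it, then did the same with the bar key, and handed the job in at about 6.5 s.

- **Round key:** it stopped with the fingertips at about 68 mm, and the force rose from 11 to 20 N with almost no further travel (0.1 mm).
- **Bar key:** it stopped at the same height, and the force rose from 8 to 17 N with almost no further travel (0.1 mm).
- **Last checks:** all three keys measured 73.5–74.4 mm high (rest is 74 mm), and the wrist force was about zero with the arm clear. The square key was not touched.
- **One check disagreed:** the tub's mean depth point shifted by about 6 mm in x and 10 mm in y between the two checks. I put this down to the gripper hiding part of the tub, because its visible corners are at the same pixels as before. I did not take a separate measurement to confirm it.

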